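# Sweep the purple caps into the purple lane

### The job

Pick up the paddle with the orange grip and use its white blade to sweep the two loose purple caps along the counter into the sorting lane with the purple floor, so that both lie on the purple floor between its rails. Move the caps only with the paddle, never with the gripper, and keep them on the counter. Finally let go of the paddle, leaving it standing upright on the counter.

Things in the scene. Friction and masses are not known exactly. Their poses are not given: they have to be found in the camera images.
- cap_a: one of two loose purple specimen-cup caps: ribbed disc, 34 mm diameter, 18 mm tall, 18 g, lying flat (slides flat when pushed). Origin: centre of its underside. The caps start 44 to 70 mm apart across the lane, in the gap between the purple and blue lanes, each within 40 mm of mid-gap along the lane and 35 mm of its centre line.
- cap_b: the other purple cap, same size. Two blue caps of the same size lie in the blue lane; they are not part of the job.
- paddle: sweeping paddle, about 130 g, standing on its blade near the robot. White blade: 26 mm thick (its x), 120 mm long (its y), from the counter up to 36 mm. Above it, centred, an orange upright grip 22 mm thick (x), 44 mm wide (y), from 36 to 102 mm high, to be pinched from above across its thickness. Origin: centre of the blade's underside, z up.
- purple_lane: fixed lane: purple floor, flush with the counter, 150 mm across (its x), 130 mm along (its y), both y ends open, no lip; white rails along y at x = +-80 mm, 10 mm thick, 25 mm high. Origin: floor centre, z up. A like lane with blue floor lies in line, centre 370 mm off along +y or -y; the purple caps lie between the two. Purple may be left or right.
Mind the look-alikes: they are no part of the job. What is shaped like the cap_a but turquoise or yellow is not meant.

How it is judged:
At the end, for the whole second after the job is handed in: Both purple caps lie at rest on the counter with their centres over the purple floor (within 75 mm of its centre across the lane and 65 mm along it), and the paddle stands at rest on the counter, upright within 10 degrees (x of cap_a in the frame of purple_lane between -0.075 and 0.075 m and y of cap_a in the frame of purple_lane between -0.065 and 0.065 m and x of cap_b in the frame of purple_lane between -0.075 and 0.075 m and y of cap_b in the frame of purple_lane between -0.065 and 0.065 m and height (world z) of each of cap_a, cap_b below 0.025 m and linear speed of each of cap_a, cap_b, paddle below 0.02 m/s and angle between paddle's own z axis and vertical below 0.17 rad and height (world z) of paddle below 0.01 m); the robot touches nothing.
It fails at once if the gripper or arm touches a purple cap (contact force between any of the fingers, the arm and cap_a above 0.3 N or contact force between any of the fingers, the arm and cap_b above 0.3 N).
It fails at once if a purple cap leaves the counter (more than 35 mm up) (height (world z) of any of cap_a, cap_b above 0.035 m).
It also fails if it takes over 38 s, if anything falls off the work surface, if the arm or the gripper's body presses on something with over 40 N, if the wrist force passes 120 N, or if a joint passes its speed limit or range.

### The arm

A 6-joint arm with a two-finger parallel gripper is mounted at the origin on the work surface. World frame = base frame: x ahead of the robot, y to its left, z up, the work surface at z = 0. Lengths are in m, angles in rad, forces in N, time in s.
With the tool pointing down it reaches from about 0.3 to 0.825 m from the base axis. Payload 5.4 kg.
Tool frame: the origin (TCP) lies at the very end of the fingers, on their centre line; the grasp point (between the pads) lies 19 mm behind it (grip_point_offset is the distance from the TCP to the grasp point, in m); z points along the fingers, y is the direction in which the jaws open and shut (so a half turn about z gives the same grasp; the last joint's range is limited). The gripper opens to 92 mm and grips with 3 to 60 N. Pads are 20 mm wide; open, the fingers measure 128 mm over their backs; the gripper's body (75 mm by 189 mm) begins 69 mm behind the grasp point.
Start: joints at [-1.356, 0.158, 1.597, -0, 1.386, -0.21], TCP at [0.237, -0.524, 0.215] pointing down, gripper open.
Joint ranges: [-2.91, 2.91], [-0.94, 2.29], [0.18, 2.7], [-1.29, 4.43], [0.17, 2.64], [-3, 3]. Speed limits (rad/s): [2.57, 2.57, 3.14, 3.14, 3.14, 3.14].

### API

Orientations are given as [roll, pitch, yaw] about the fixed x, y, z axes, in that order (R = Rz(yaw) Ry(pitch) Rx(roll)).
In Python, from cell import sense, get_image, close_job, recognise, grip_point_offset gives the robot as it stands.
- The arm moves only by the tool arm_command, never from a script. Its argument "targets" is a list of rows, each an object of numbers: "x", "y", "z": the shift along the world's x, y, z in mm; "rx", "ry", "rz": the turn, a rotation vector about the world's x, y, z in rad; "gripper": the opening, from 0 (shut) to 1 (fully open). In form: [{"x": .., "y": .., "z": .., "rx": .., "ry": .., "rz": .., "gripper": ..}, ...]. A call has 1 to 20 rows; each row is the pose to reach, as a shift and turn from the pose commanded when the call began; what a row does not reach only later rows make up. A row lasts 1/12 s, in which the tool goes at most 41.7 mm and 7.16 degrees, less where a joint would pass 70% of its speed; a pose out of reach is approached as far as the arm can. A call with a gripper value outside its range is refused whole. The fingers move at their own pace and stop on an object; "force" is the grip in N (left out, the last holds). Time passes only in rows, so rows that repeat a pose let the fingers close. It gives the time, the measured TCP pose, the force and the opening at its end, in the units of the state.
- sense(): the state, without advancing time (a new reading comes with each control period).
- get_image(name): name is "scene" or "side" or "wrist"; returns a dict with "frame" (384x512x3 uint8, red, green, blue), "vertical_fov" (degrees; the focal length in pixels is half the picture's height over the tangent of half this angle, whatever the lens; pixels are square), "cx", "cy" (the principal point, pixels), "view" (4x4, takes a point from world to camera coordinates). Camera axes: x right, y up, looking along -z (the intrinsics and any distortion apply to the point x, -y, -z); pixel columns grow to the right and rows downward; lengths in m; the calibration is good to about 2 mm. A picture is of the moment at which its call begins. There is no depth.
- close_job(): hands the job in, once; it reports no verdict.
Trained networks look in a picture, given as the dict that the camera call returned (one of the last four; its "shot" number tells which), for a name from the list of things; names that differ only in an ending like _2 or _b are one class to them, and where a whole thing is asked for, a point or a joint stands for the part that bears it (a point fixed in the world has none). Each returns a list of dicts, best first, with "p" (0 to 1); they miss things now and then, are a little off and sometimes report something else, mostly with a low value. They report only what shows in the picture. A call takes as long as a camera call. They do not tell look-alikes from the thing itself.
- recognise(target, picture): "xy" ([column, row] in pixels, amid what is visible of it).
The state is a dict: "t": time; "joint_positions": joint angles; "joint_vel": joint speeds; "tau": joint torques, N m; "position": TCP position; "orientation": TCP orientation; "force": force on the tool from outside, world axes, zero at the start; "torque": the same for the moment, N m; "grip_width": finger opening in m.
Only numpy, scipy, OpenCV 4.12 (cv2) and the standard library are available. Lean on these libraries where they do the work, as an engineer would, in place of code of your own. Each camera call takes 0.05 s, during which the arm holds its last target.

## Working session

There is one attempt and no reset: what is moved stays moved. The work goes in short steps, Python scripts to look and compute and a tool call to move; the robot and the scene stay as the last step left them, time stands still between calls to the robot, and variables do not carry over. Pictures are saved under pics/ and viewed, and the job is handed in when it is done.

Besides the shell and the picture viewer there is one more tool, called after "Emit:" as name([rows], argument=value, ...), one row to a line, values as JSON. arm_command: Moves the arm, as the interface text tells. Its arguments: {"type":"object","properties":{"targets":{"type":"array"},"force":{"type":"number"}},"required":["targets"]}

```bash
mkdir -p pics; ls
cat > h.py <<'E'
import numpy as np,cv2,json
from cell import *
def shot(n,f):
    d=get_image(n); cv2.imwrite('pics/'+f,cv2.cvtColor(d['frame'],cv2.COLOR_RGB2BGR)); return d
def ray(d,uv,z):
    f=d['frame'].shape[0]/2/np.tan(np.radians(d['vertical_fov'])/2)
    V=np.array(d['view']);R=V[:3,:3];t=V[:3,3]
    K=np.array([[f,0,d['cx']],[0,f,d['cy']],[0,0,1]])
    dist=np.array(d.get('distortion',[0,0,0,0,0]),float)
    p=cv2.undistortPoints(np.array([[uv]],float),K,dist)[0,0]
    c=-R.T@t; r=R.T@np.array([p[0],-p[1],-1]); return c+r*(z-c[2])/r[2]
E
python3 - <<'E'
from h import *
for n in ['scene','side','wrist']:
    d=shot(n,n+'0.png'); print(n,{k:(v if k!='frame' else 0) for k,v in d.items()})
    for t,z in [('cap_a',.018),('paddle',.05),('purple_lane',0)]:
        for r in recognise(t,d): print(t,np.round(r['xy'],1),round(r['p'],2),np.round(ray(d,r['xy'],z),3))
print(sense())
E
```

```text
pics
scene {'frame': 0, 'vertical_fov': 49.402005523227984, 'cx': 256.46413237426003, 'cy': 187.64516624750374, 'view': array([[ 0.31689252,  0.94817928, -0.02313383, -0.18080563],
       [-0.51427554,  0.19226872,  0.83579508,  0.27319295],
       [ 0.79693149, -0.25296004,  0.54855393, -1.17871249],
       [ 0.        ,  0.        ,  0.        ,  1.        ]]), 'shot': 1}
cap_a [246.  205.6] 0.9 [ 0.606 -0.029  0.018]
cap_a [271.9 171.8] 0.84 [0.521 0.047 0.018]
cap_a [237.2 258.7] 0.71 [ 0.721 -0.078  0.018]
cap_a [256.7 222.4] 0.69 [ 0.654 -0.027  0.018]
cap_a [298.2 253.2] 0.56 [0.74  0.005 0.018]
cap_a [231.1 181.5] 0.51 [ 0.527 -0.033  0.018]
paddle [206.1 148.1] 0.63 [ 0.447 -0.057  0.05 ]
purple_lane [131.8 234. ] 0.67 [ 0.593 -0.213  0.   ]
side {'frame': 0, 'vertical_fov': 42.70388413164127, 'cx': 252.82071717034876, 'cy': 187.5513243503721, 'view': array([[-0.76032773, -0.6492193 ,  0.02039725,  0.45605573],
       [ 0.41873138, -0.46590377,  0.77948554, -0.25780704],
       [-0.4965539 ,  0.60120544,  0.62608804, -0.53935018],
       [ 0.        ,  0.        ,  0.       
[... 747 characters left out ...]
0.        ,  1.        ]]), 'shot': 3}
{'t': 0.6, 'joint_positions': array([-1.35610848e+00,  1.58381412e-01,  1.59697871e+00,  2.27725451e-06,
        1.38619426e+00, -2.10127894e-01]), 'joint_vel': array([ 0.00095246, -0.00012191, -0.00079067, -0.00188131, -0.00170933,
       -0.00059316]), 'tau': array([-4.83688364e-04, -3.85381866e+01, -3.22212481e+01,  7.01948069e-02,
        3.10392631e-02, -5.58829868e-06]), 'position': array([ 0.23695399, -0.52390263,  0.21462228]), 'orientation': array([3.14155476e+00, 5.79383291e-06, 4.24815323e-01]), 'force': array([-0.10883865,  0.32989951, -0.72590554]), 'torque': array([ 0.00113739, -0.01786883,  0.02166295]), 'grip_width': 0.09183331356496974}
```

View pics/scene0.png

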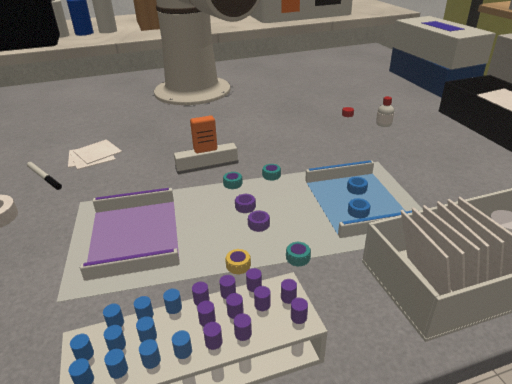

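View pics/side0.png

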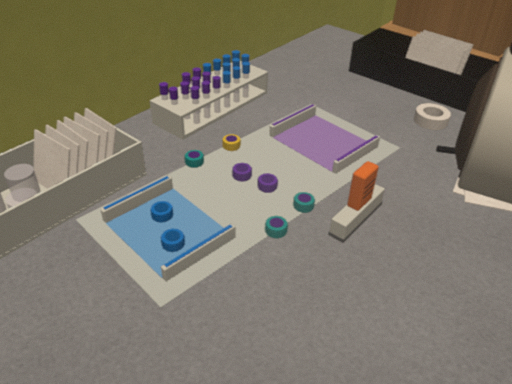

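View pics/wrist0.png

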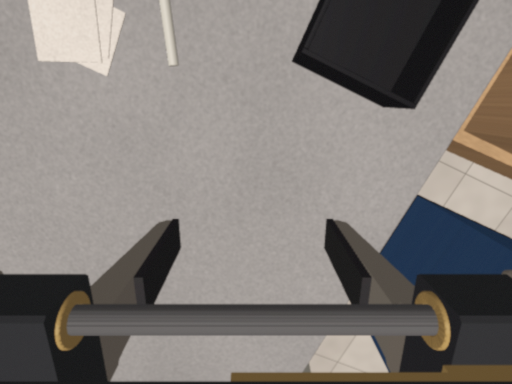

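```bash
cat >> h.py <<'E'
def proj(d,P):
    f=d['frame'].shape[0]/2/np.tan(np.radians(d['vertical_fov'])/2)
    V=np.array(d['view']);p=V[:3,:3]@np.array(P)+V[:3,3]
    return np.array([d['cx']+f*p[0]/-p[2], d['cy']-f*p[1]/-p[2]])
E
python3 - <<'E'
from h import *
for n in ['scene','side']:
    d=get_image(n); V=d['view'];R=V[:3,:3];print(n,np.linalg.det(R),np.abs(R@R.T-np.eye(3)).max(),'cam',-R.T@V[:3,3],'base',proj(d,[0,0,0]),d.keys())
    big=cv2.resize(cv2.cvtColor(d['frame'],cv2.COLOR_RGB2BGR),None,fx=4,fy=4,interpolation=cv2.INTER_CUBIC)
    c={'scene':(60,150),'side':(220,90)}[n]
    for i,(x,y) in enumerate({'scene':[(60,180),(270,150)],'side':[(250,90),(90,170)]}[n]):
        cv2.imwrite(f'pics/{n}z{i}.png',big[y*4:y*4+480,x*4:x*4+640])
E
```

```text
scene 0.9999999999999997 3.3306690738754696e-16 cam [ 1.1371455  -0.17925747  0.41407132] base [192.4352459   90.89905943] dict_keys(['frame', 'vertical_fov', 'cx', 'cy', 'view', 'shot'])
side 1.0 1.1672047769038242e-16 cam [0.18688728 0.50022717 0.52933528] base [668.11031232 422.31338225] dict_keys(['frame', 'vertical_fov', 'cx', 'cy', 'view', 'shot'])
```

View pics/scenez0.png

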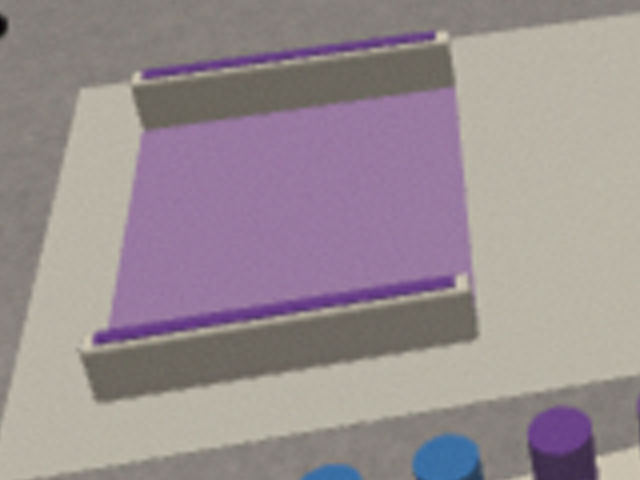

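View pics/scenez1.png

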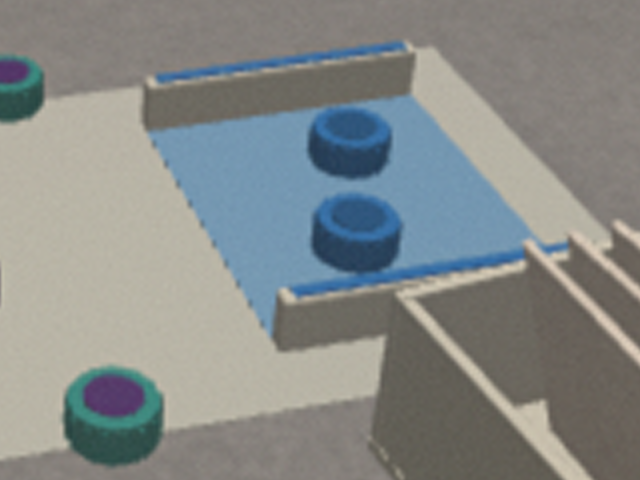

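View pics/sidez0.png

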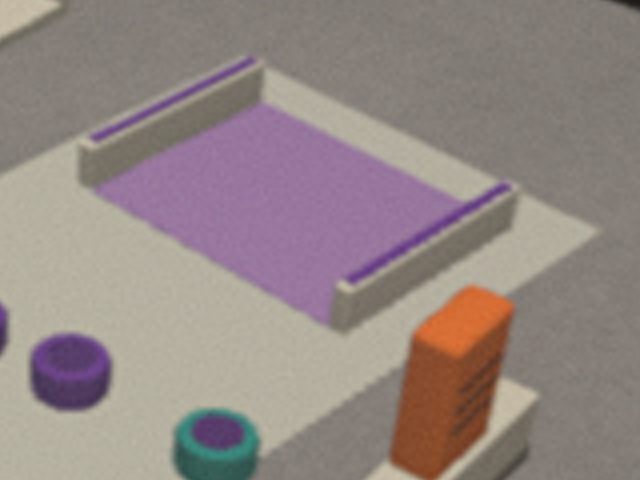

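View pics/sidez1.png

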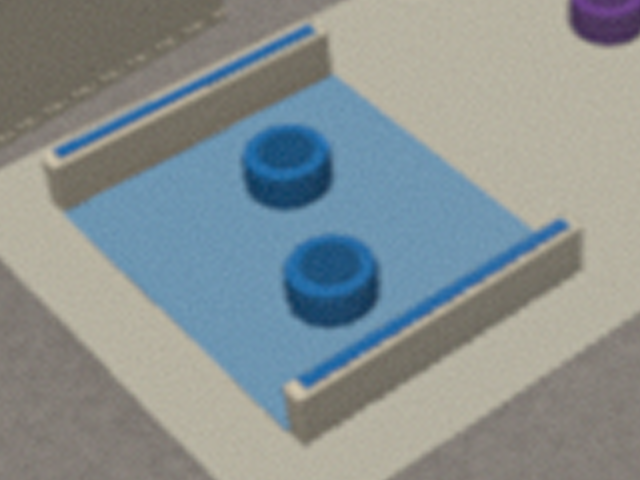

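```bash
cat > fit.py <<'E'
from h import *
from scipy.optimize import least_squares
S=[(0,-75,-65,144,129),(0,-75,65,454,88),(0,85,-65,98,401),(0,85,65,476,337),(1,-75,-65,150,129),(1,-75,65,412,96),(1,85,-65,280,350)]
D=[(0,-85,65,342,333),(0,-85,-65,515,228),(0,75,65,95,187),(0,75,-65,264,103),(1,-85,65,305,443),(1,-85,-65,580,270),(1,75,65,68,209),(1,75,-65,332,76)]
off={'scene':[(60,180),(270,150)],'side':[(250,90),(90,170)]}
cams={n:get_image(n) for n in off}
def pr(d,P,k,rv=None):
    f=192/np.tan(np.radians(d['vertical_fov'])/2);V=d['view']
    p=V[:3,:3]@P+V[:3,3]; x,y=p[0]/-p[2],-p[1]/-p[2]; r=x*x+y*y; s=1+k[0]*r+k[1]*r*r
    return np.array([d['cx']+f*x*s,d['cy']+f*y*s])
def res(q,names=('scene','side')):
    x0,y0,a=q[:3];out=[]
    for i,n in enumerate(('scene','side')):
        if n not in names: continue
        for b,u,v,X,Y in (S if n=='scene' else D):
            u,v=u/1e3,v/1e3+.37*b
            P=np.array([x0+u*np.cos(a)-v*np.sin(a),y0+u*np.sin(a)+v*np.cos(a),0])
            o=off[n][b]; out+=list(pr(cams[n],P,q[3+2*i:5+2*i])-[o[0]+X/4-.375,o[1]+Y/4-.375])
    return np.array(out)
if __name__=='__main__':
  for nm in [('scene',),('side',),('scene','side')]:
    for dist in (0,1):
      f=(lambda q:res(q,nm)) if dist else (lambda q:res(np.r_[q[:3],0,0,0,0],nm))
      s=least_squares(f,np.array([.6,-.21,0,0,0,0,0]),loss='soft_l1')
      print(nm,dist,np.round(s.x,4)); print(np.round(f(s.x).reshape(-1,2),1).tolist())
E
python3 fit.py
```

```text
('scene',) 0 [ 0.5935 -0.2091 -0.1084  0.      0.      0.      0.    ]
[[0.4, 0.2], [0.8, -0.4], [-0.1, -0.1], [0.9, 0.1], [-1.0, 0.9], [-0.4, -0.1], [-0.8, 0.7]]
('scene',) 1 [ 0.5931 -0.2088 -0.1077  0.1053 -0.4524  0.      0.    ]
[[-0.3, 0.1], [0.6, -0.6], [-0.0, -0.3], [0.8, 0.2], [-0.9, 0.6], [0.2, -0.4], [-0.4, 0.6]]
('side',) 0 [ 0.5998 -0.212  -0.1099  0.      0.      0.      0.    ]
[[0.4, 0.6], [-0.1, -0.1], [-0.9, 0.6], [0.2, -0.6], [-0.4, 0.3], [0.9, -0.7], [-0.9, 0.3], [0.8, -1.0]]
('side',) 1 [ 0.5997 -0.2115 -0.1103 -3.6899  0.3421  0.0863 -1.7609]
[[0.4, 0.7], [-0.6, 0.2], [-0.9, 0.6], [0.2, -0.5], [-0.5, 0.2], [0.7, -0.5], [0.0, 0.1], [0.5, -0.9]]
('scene', 'side') 0 [ 0.5969 -0.2101 -0.1113  0.      0.      0.      0.    ]
[[-0.1, 1.4], [0.6, 0.8], [-1.1, 1.7], [0.5, 2.0], [-0.4, 2.2], [0.5, 1.2], [-0.2, 2.6], [1.1, 1.7], [0.7, 0.9], [-0.3, 1.5], [0.9, 0.3], [-0.4, 1.9], [1.2, 0.8], [-0.9, 1.5], [1.0, 0.0]]
('scene', 'side') 1 [ 0.597  -0.2105 -0.1135 -0.0188 -0.1139 -0.1326  0.5249]
[[0.7, 1.2], [0.6, 0.9], [0.2, 0.8], [0.2, 2.1], [-0.4, 2.4], [0.4, 1.6], [-0.5, 2.9], [0.7, 1.6], [-0.1, 1.2], [-0.2, 1.4], [0.8, 0.5], [-0.2, 0.8], [1.0, 0.3], [0.2, 0.7], [1.3, -0.3]]
```

Run:
```python
from h import *
for n,(x,y) in {'scene':(160,100),'side':(320,150)}.items():
    d=get_image(n)
    big=cv2.resize(cv2.cvtColor(d['frame'],cv2.COLOR_RGB2BGR)[y:y+96,x:x+96],None,fx=6,fy=6,interpolation=cv2.INTER_CUBIC)
    cv2.imwrite(f'pics/{n}p.png',big)
```

```text
(no output)
```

View pics/scenep.png

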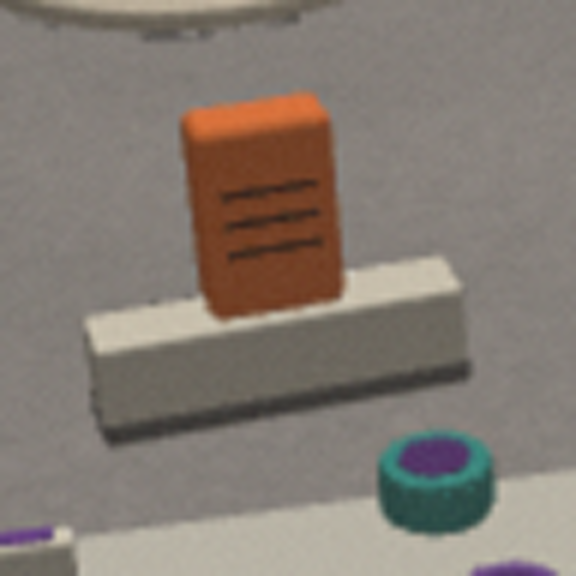

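View pics/sidep.png

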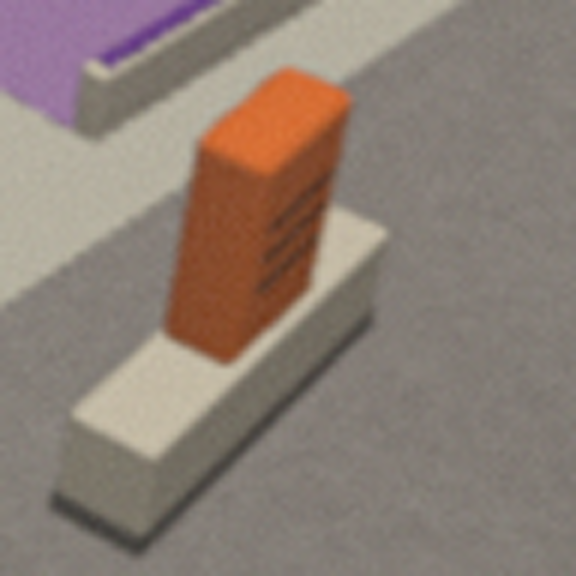

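Run:
```python
from fit import *
A={'scene':((160,100),[(13,-60,36,96,353),(13,60,36,464,292),(-13,-60,36,86,322),(-13,60,36,447,258),(13,-60,0,112,442),(13,60,0,468,377)]),
'side':((320,150),[(13,60,36,75,413),(-13,60,36,155,460),(-13,-60,36,388,233),(-13,60,0,140,553),(13,60,0,52,503),(-13,-60,0,370,322)])}
def r(q,names):
    out=[]
    for n in names:
        o,L=A[n]
        for u,v,z,X,Y in L:
            u,v=u/1e3,v/1e3;a=q[2]
            P=np.array([q[0]+u*np.cos(a)-v*np.sin(a),q[1]+u*np.sin(a)+v*np.cos(a),z/1e3])
            out+=list(pr(cams[n],P,(0,0))-[o[0]+X/6-.417,o[1]+Y/6-.417])
    return np.array(out)
for nm in [('scene',),('side',),('scene','side')]:
    s=least_squares(r,[.43,-.05,0],args=(nm,),loss='soft_l1');print(nm,np.round(s.x,4),np.round(s.fun,1).tolist())
for z in (.006,.009,.018):
    print(z,[np.round(ray(cams['scene'],p,z)[:2],3).tolist() for p in [(246,205.6),(256.7,222.4)]],[np.round(ray(cams['side'],p,z)[:2],3).tolist() for p in [(266.4,181.6),(241.5,171.4)]])
print(sense()['t'])
```

```text
('scene',) [ 0.4276 -0.0547 -0.0061] [-0.0, -0.1, 0.5, -0.6, -0.5, -1.2, -0.3, -0.7, -0.3, 1.5, 0.7, 1.4]
('side',) [ 0.432  -0.0576  0.0116] [-1.0, -0.9, 0.7, -0.9, 0.7, -1.4, -0.2, 0.9, 0.1, 1.4, -0.4, 0.6]
('scene', 'side') [ 0.4309 -0.0559  0.0077] [-0.2, 1.0, 0.3, 0.0, -0.8, -0.1, -0.6, -0.0, -0.4, 2.6, 0.5, 2.0, -1.1, -0.1, 0.5, -0.0, 0.9, -0.6, -0.3, 1.8, -0.1, 2.2, -0.2, 1.5]
0.006 [[0.59, -0.025], [0.639, -0.022]] [[0.595, -0.031], [0.647, -0.024]]
0.009 [[0.594, -0.026], [0.643, -0.024]] [[0.593, -0.027], [0.644, -0.021]]
0.018 [[0.606, -0.029], [0.654, -0.027]] [[0.586, -0.018], [0.636, -0.012]]
1.0
```

Emit:
arm_command([
  {"x": 15, "y": 36, "rz": 0.09, "gripper": 1},
  {"x": 30, "y": 72, "rz": 0.18},
  {"x": 45, "y": 108, "rz": 0.27},
  {"x": 60, "y": 144, "rz": 0.36},
  {"x": 75, "y": 180, "rz": 0.45},
  {"x": 90, "y": 216, "rz": 0.54},
  {"x": 105, "y": 252, "rz": 0.63},
  {"x": 120, "y": 288, "rz": 0.72},
  {"x": 135, "y": 324, "rz": 0.81},
  {"x": 150, "y": 360, "rz": 0.9},
  {"x": 165, "y": 396, "rz": 0.99},
  {"x": 180, "y": 432, "rz": 1.08},
  {"x": 194, "y": 468, "rz": 1.15},
  {"x": 194, "y": 468, "rz": 1.15},
  {"x": 194, "y": 468, "rz": 1.15},
  {"x": 194, "y": 468, "rz": 1.15},
])

```text
validation failed for argument at $.ta...
```

Run:
```python
from h import *
d=shot('wrist','w1.png')
print(recognise('paddle',d),sense())
for a in(-11,11):
  for b in (-22,22): print(a,b,proj(d,[.431+a/1e3,-.056+b/1e3,.102]))
for a in(-13,13):
  for b in (-60,60): print(a,b,proj(d,[.431+a/1e3,-.056+b/1e3,.036]))
```

```text
[] {'t': 1.1, 'joint_positions': array([-1.35607412e+00,  1.58410596e-01,  1.59700848e+00, -1.20615451e-05,
        1.38621649e+00, -2.10076536e-01]), 'joint_vel': array([2.07953785e-04, 3.69731784e-04, 2.81419523e-03, 4.57771934e-06,
       1.09342445e-04, 7.72003675e-04]), 'tau': array([ 9.87325438e-04, -3.85575092e+01, -3.22364795e+01,  7.01997872e-02,
        3.07095051e-02,  1.58536427e-06]), 'position': array([ 0.23696256, -0.52387257,  0.21459094]), 'orientation': array([-3.14154822e+00,  2.64805535e-06,  4.24800957e-01]), 'force': array([-0.63537659, -0.47867259, -0.16090202]), 'torque': array([ 0.00049647, -0.00752876, -0.04378753]), 'grip_width': 0.0919831669699944}
-11 -22 [-252.07013404 -328.17424245]
-11 22 [-328.70271972 -369.49032394]
11 -22 [-253.40049993 -374.23720253]
11 22 [-332.50190435 -418.16810054]
-13 -60 [ -82.37629774 -196.30742998]
-13 60 [-231.63090995 -274.479791  ]
13 -60 [ -78.97844254 -232.8489242 ]
13 60 [-232.2754597  -315.38099813]
```

View pics/w1.png

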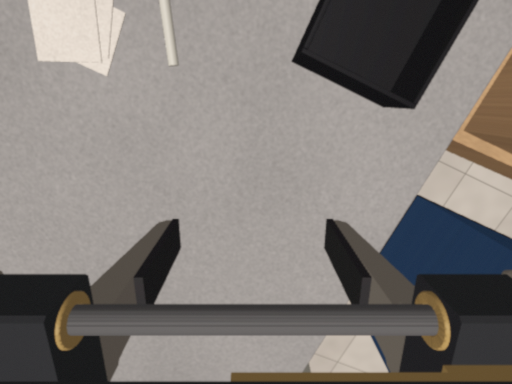

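All keys are evidently required in each row.

Emit:
arm_command([
  {"x": 15, "y": 36, "z": 0, "rx": 0, "ry": 0, "rz": 0.09, "gripper": 1},
  {"x": 30, "y": 72, "z": 0, "rx": 0, "ry": 0, "rz": 0.18, "gripper": 1},
  {"x": 45, "y": 108, "z": 0, "rx": 0, "ry": 0, "rz": 0.27, "gripper": 1},
  {"x": 60, "y": 144, "z": 0, "rx": 0, "ry": 0, "rz": 0.36, "gripper": 1},
  {"x": 75, "y": 180, "z": 0, "rx": 0, "ry": 0, "rz": 0.45, "gripper": 1},
  {"x": 90, "y": 216, "z": 0, "rx": 0, "ry": 0, "rz": 0.54, "gripper": 1},
  {"x": 105, "y": 252, "z": 0, "rx": 0, "ry": 0, "rz": 0.63, "gripper": 1},
  {"x": 120, "y": 288, "z": 0, "rx": 0, "ry": 0, "rz": 0.72, "gripper": 1},
  {"x": 135, "y": 324, "z": 0, "rx": 0, "ry": 0, "rz": 0.81, "gripper": 1},
  {"x": 150, "y": 360, "z": 0, "rx": 0, "ry": 0, "rz": 0.9, "gripper": 1},
  {"x": 165, "y": 396, "z": 0, "rx": 0, "ry": 0, "rz": 0.99, "gripper": 1},
  {"x": 180, "y": 432, "z": 0, "rx": 0, "ry": 0, "rz": 1.08, "gripper": 1},
  {"x": 194, "y": 468, "z": 0, "rx": 0, "ry": 0, "rz": 1.15, "gripper": 1},
  {"x": 194, "y": 468, "z": 0, "rx": 0, "ry": 0, "rz": 1.15, "gripper": 1},
  {"x": 194, "y": 468, "z": 0, "rx": 0, "ry": 0, "rz": 1.15, "gripper": 1},
  {"x": 194, "y": 468, "z": 0, "rx": 0, "ry": 0, "rz": 1.15, "gripper": 1},
])

```text
t: 2.43
position: [0.4308, -0.0563, 0.2146]
orientation: [-3.141, 0.001, 1.574]
force: [0.2, 0.2, -0.4]
grip_width: 0.0921
```

Run:
```python
from h import *
d=shot('wrist','w2.png')
print(recognise('paddle',d),sense())
for a in(-11,11):
  for b in (-22,22): print(a,b,proj(d,[.431+a/1e3,-.056+b/1e3,.102]))
for a in(-13,13):
  for b in (-60,60): print(a,b,proj(d,[.431+a/1e3,-.056+b/1e3,.036]))
```

```text
[{'xy': [252.3, 165.5], 'p': 0.73}, {'xy': [384.8, 254.2], 'p': 0.33}] {'t': 2.5333, 'joint_positions': array([-4.11324797e-01, -2.22754948e-01,  1.96877375e+00, -3.95323810e-04,
        1.39554297e+00, -4.12610427e-01]), 'joint_vel': array([-8.79397282e-03, -5.02895851e-05,  6.19084828e-04,  2.29252403e-03,
        1.28214542e-03,  3.91122309e-04]), 'tau': array([ 6.63141813e-01, -2.34962565e+01, -3.22952628e+01,  8.81881826e-02,
        5.17706992e-02, -1.62927969e-03]), 'position': array([ 0.43067655, -0.05719033,  0.21461103]), 'orientation': array([-3.14146483e+00,  3.68980184e-04,  1.57215090e+00]), 'force': array([-0.58298496,  0.41379095, -0.67884995]), 'torque': array([-0.05791698, -0.1187439 ,  0.0645185 ]), 'grip_width': 0.09209799099946965}
-11 -22 [241.04516774 204.90101379]
-11 22 [240.69395715 162.44824717]
11 -22 [262.6619989  204.96717441]
11 22 [263.26241361 162.51770211]
-13 -60 [241.60697151 215.11163422]
-13 60 [240.85379953 118.21188181]
13 -60 [262.08820955 215.17423592]
13 60 [263.41506815 118.28171232]
```

View pics/w2.png

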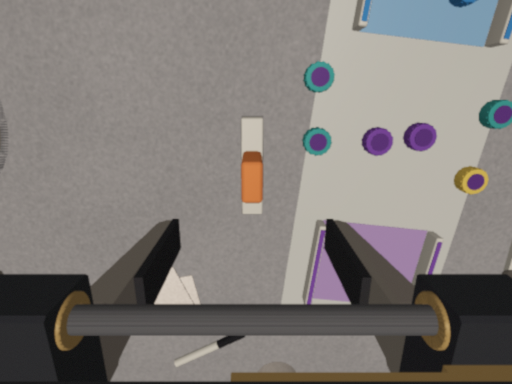

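Emit:
arm_command([
  {"x": 0, "y": 0, "z": -35, "rx": 0, "ry": 0, "rz": 0, "gripper": 1},
  {"x": 0, "y": 0, "z": -70, "rx": 0, "ry": 0, "rz": 0, "gripper": 1},
  {"x": 0, "y": 0, "z": -105, "rx": 0, "ry": 0, "rz": 0, "gripper": 1},
  {"x": 0, "y": 0, "z": -130, "rx": 0, "ry": 0, "rz": 0, "gripper": 1},
  {"x": 0, "y": 0, "z": -148, "rx": 0, "ry": 0, "rz": 0, "gripper": 1},
  {"x": 0, "y": 0, "z": -157, "rx": 0, "ry": 0, "rz": 0, "gripper": 1},
  {"x": 0, "y": 0, "z": -157, "rx": 0, "ry": 0, "rz": 0, "gripper": 1},
  {"x": 0, "y": 0, "z": -157, "rx": 0, "ry": 0, "rz": 0, "gripper": 0},
  {"x": 0, "y": 0, "z": -157, "rx": 0, "ry": 0, "rz": 0, "gripper": 0},
  {"x": 0, "y": 0, "z": -157, "rx": 0, "ry": 0, "rz": 0, "gripper": 0},
  {"x": 0, "y": 0, "z": -157, "rx": 0, "ry": 0, "rz": 0, "gripper": 0},
  {"x": 0, "y": 0, "z": -157, "rx": 0, "ry": 0, "rz": 0, "gripper": 0},
  {"x": 0, "y": 0, "z": -157, "rx": 0, "ry": 0, "rz": 0, "gripper": 0},
  {"x": 0, "y": 0, "z": -157, "rx": 0, "ry": 0, "rz": 0, "gripper": 0},
  {"x": 0, "y": 0, "z": -157, "rx": 0, "ry": 0, "rz": 0, "gripper": 0},
], force=35)

```text
t: 3.78
position: [0.431, -0.0559, 0.0577]
orientation: [3.141, 0.0, 1.575]
force: [-0.5, -0.3, -0.1]
grip_width: 0.0406
```

Run:
```python
from h import *
V=None
d=shot('scene','s3.png'); s=sense(); print(s['t'],s['position'],s['orientation'],s['grip_width'],s['force'])
a=-.11;c=np.array([.5965,-.2105])
ex=np.array([np.cos(a),np.sin(a)]);ey=np.array([-np.sin(a),np.cos(a)])
for p in [(.594,-.0265),(.6435,-.0225)]: print((np.array(p)-c)@ex,(np.array(p)-c)@ey)
for v in (.25,.24,.04): print(v,c+ey*v)
```

```text
3.8333 [ 0.43098407 -0.05585894  0.05765828] [3.14151115e+00 3.34413587e-05 1.57486253e+00] 0.03658869320188961 [ 0.37815734 -0.30636109  0.72446577]
-0.022684097598931963 0.18261347627193927
0.026077616046575817 0.1920233265552062
0.25 [0.62394458 0.03798902]
0.24 [0.62284679 0.02804946]
0.04 [ 0.60089113 -0.17074176]
```

View pics/s3.png

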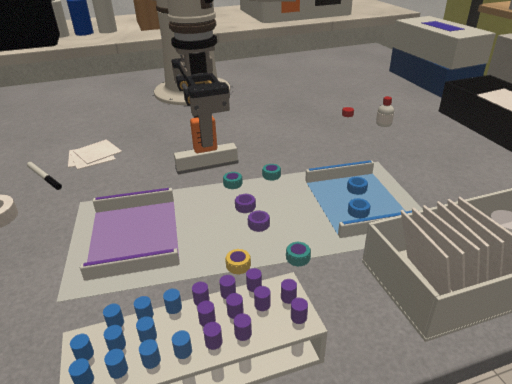

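Emit:
arm_command([
  {"x": 0, "y": 0, "z": 0, "rx": 0, "ry": 0, "rz": 0, "gripper": 0},
  {"x": 0, "y": 0, "z": 0, "rx": 0, "ry": 0, "rz": 0, "gripper": 0},
  {"x": 0, "y": 0, "z": 0, "rx": 0, "ry": 0, "rz": 0, "gripper": 0},
  {"x": 0, "y": 0, "z": 0, "rx": 0, "ry": 0, "rz": 0, "gripper": 0},
  {"x": 0, "y": 0, "z": 0, "rx": 0, "ry": 0, "rz": 0, "gripper": 0},
  {"x": 0, "y": 0, "z": 0, "rx": 0, "ry": 0, "rz": 0, "gripper": 0},
  {"x": 0, "y": 0, "z": 10, "rx": 0, "ry": 0, "rz": 0, "gripper": 0},
  {"x": 0, "y": 0, "z": 30, "rx": 0, "ry": 0, "rz": 0, "gripper": 0},
  {"x": 0, "y": 0, "z": 55, "rx": 0, "ry": 0, "rz": 0, "gripper": 0},
  {"x": 0, "y": 0, "z": 80, "rx": 0, "ry": 0, "rz": 0, "gripper": 0},
  {"x": 0, "y": 0, "z": 80, "rx": 0, "ry": 0, "rz": 0, "gripper": 0},
  {"x": 0, "y": 0, "z": 80, "rx": 0, "ry": 0, "rz": 0, "gripper": 0},
])

```text
t: 4.83
position: [0.4321, -0.0564, 0.1392]
orientation: [3.138, 0.002, 1.575]
force: [-0.9, 0.2, -1.8]
grip_width: 0.0214
```

Run:
```python
from h import *
d=shot('side','d4.png'); s=sense(); print(s['t'],s['position'],s['orientation'],s['grip_width'],s['force'])
```

```text
4.8833 [ 0.43085262 -0.05585185  0.13758634] [3.14131077e+00 1.58703867e-04 1.57482957e+00] 0.021710552472148235 [ 0.08726662 -0.35978714 -2.0871357 ]
```

View pics/d4.png

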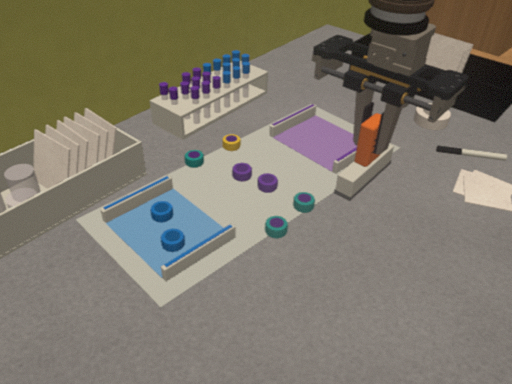

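Emit:
arm_command([
  {"x": 14, "y": 6, "z": 0, "rx": 0, "ry": 0, "rz": -0.11, "gripper": 0},
  {"x": 28, "y": 13, "z": 0, "rx": 0, "ry": 0, "rz": -0.23, "gripper": 0},
  {"x": 42, "y": 19, "z": 0, "rx": 0, "ry": 0, "rz": -0.35, "gripper": 0},
  {"x": 55, "y": 25, "z": 0, "rx": 0, "ry": 0, "rz": -0.47, "gripper": 0},
  {"x": 68, "y": 32, "z": 0, "rx": 0, "ry": 0, "rz": -0.59, "gripper": 0},
  {"x": 81, "y": 38, "z": 0, "rx": 0, "ry": 0, "rz": -0.71, "gripper": 0},
  {"x": 95, "y": 44, "z": 0, "rx": 0, "ry": 0, "rz": -0.83, "gripper": 0},
  {"x": 108, "y": 50, "z": 0, "rx": 0, "ry": 0, "rz": -0.95, "gripper": 0},
  {"x": 122, "y": 57, "z": 0, "rx": 0, "ry": 0, "rz": -1.07, "gripper": 0},
  {"x": 136, "y": 63, "z": 0, "rx": 0, "ry": 0, "rz": -1.19, "gripper": 0},
  {"x": 150, "y": 69, "z": 0, "rx": 0, "ry": 0, "rz": -1.31, "gripper": 0},
  {"x": 163, "y": 76, "z": 0, "rx": 0, "ry": 0, "rz": -1.43, "gripper": 0},
  {"x": 177, "y": 83, "z": 0, "rx": 0, "ry": 0, "rz": -1.55, "gripper": 0},
  {"x": 187, "y": 87, "z": 0, "rx": 0, "ry": 0, "rz": -1.64, "gripper": 0},
  {"x": 192, "y": 89, "z": 0, "rx": 0, "ry": 0, "rz": -1.685, "gripper": 0},
  {"x": 192, "y": 89, "z": 0, "rx": 0, "ry": 0, "rz": -1.685, "gripper": 0},
  {"x": 192, "y": 89, "z": 0, "rx": 0, "ry": 0, "rz": -1.685, "gripper": 0},
  {"x": 192, "y": 89, "z": 0, "rx": 0, "ry": 0, "rz": -1.685, "gripper": 0},
])

```text
t: 6.38
position: [0.6218, 0.0331, 0.1362]
orientation: [-3.142, 0.003, -0.109]
force: [-0.4, 0.2, -2.2]
grip_width: 0.0216
```

Run:
```python
from h import *
d=shot('side','d5.png'); s=sense(); print(s['t'],s['position'],s['orientation'],s['grip_width'],s['force'])
d=shot('scene','s5.png')
```

```text
6.4333 [0.62198444 0.03301617 0.13662315] [ 3.14157664e+00  1.94410803e-03 -1.09387561e-01] 0.021938428291690803 [-0.02894475  0.45697579 -0.59442995]
```

View pics/d5.png

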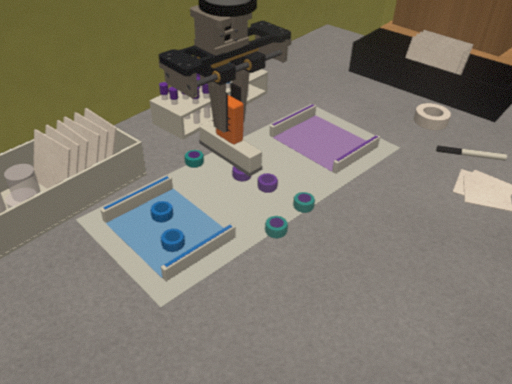

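View pics/s5.png

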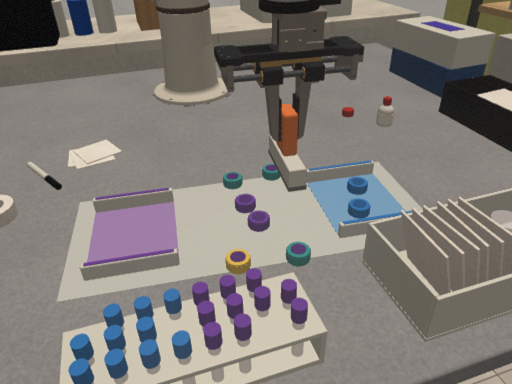

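Emit:
arm_command([
  {"x": 1, "y": 0, "z": -25, "rx": 0, "ry": 0, "rz": 0, "gripper": 0},
  {"x": 1, "y": 0, "z": -50, "rx": 0, "ry": 0, "rz": 0, "gripper": 0},
  {"x": 1, "y": 0, "z": -68, "rx": 0, "ry": 0, "rz": 0, "gripper": 0},
  {"x": 1, "y": 0, "z": -75, "rx": 0, "ry": 0, "rz": 0, "gripper": 0},
  {"x": 1, "y": 0, "z": -78, "rx": 0, "ry": 0, "rz": 0, "gripper": 0},
  {"x": 1, "y": 0, "z": -78, "rx": 0, "ry": 0, "rz": 0, "gripper": 0},
  {"x": 1, "y": 0, "z": -78, "rx": 0, "ry": 0, "rz": 0, "gripper": 0},
  {"x": 1, "y": 0, "z": -78, "rx": 0, "ry": 0, "rz": 0, "gripper": 0},
])

```text
t: 7.15
position: [0.6252, 0.0329, 0.0614]
orientation: [3.141, -0.003, -0.11]
force: [0.4, -0.4, -1.5]
grip_width: 0.022
```

Run:
```python
from h import *
d=shot('side','d6.png'); s=sense(); print(s['t'],s['position'],s['orientation'],s['grip_width'],s['force'])
d=shot('wrist','w6.png')
```

```text
7.2 [0.62513349 0.03294123 0.06128577] [ 3.14150860e+00 -2.86832765e-03 -1.10122963e-01] 0.022149192355455722 [ 0.54407333 -0.92562757 -1.53876925]
```

View pics/d6.png

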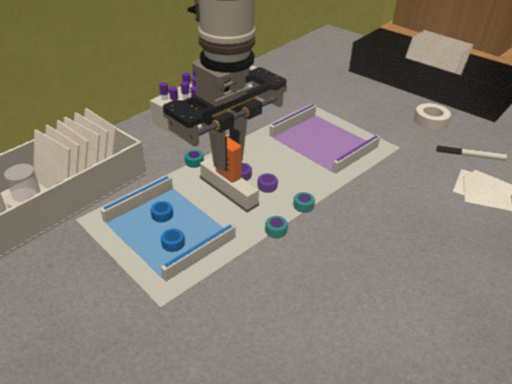

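View pics/w6.png

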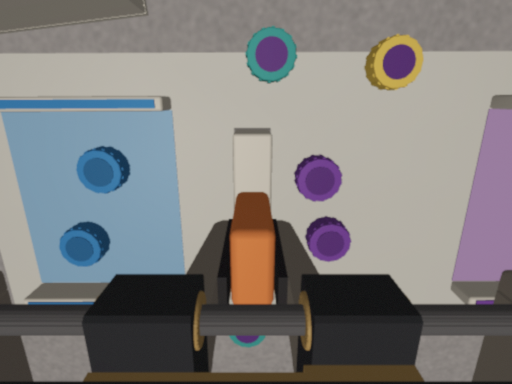

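Emit:
arm_command([
  {"x": 0, "y": -4, "z": -2, "rx": 0, "ry": 0, "rz": 0, "gripper": 0},
  {"x": -1, "y": -10, "z": -2, "rx": 0, "ry": 0, "rz": 0, "gripper": 0},
  {"x": -2, "y": -16, "z": -2, "rx": 0, "ry": 0, "rz": 0, "gripper": 0},
  {"x": -3, "y": -22, "z": -2, "rx": 0, "ry": 0, "rz": 0, "gripper": 0},
  {"x": -3, "y": -28, "z": -2, "rx": 0, "ry": 0, "rz": 0, "gripper": 0},
  {"x": -4, "y": -36, "z": -2, "rx": 0, "ry": 0, "rz": 0, "gripper": 0},
  {"x": -5, "y": -45, "z": -2, "rx": 0, "ry": 0, "rz": 0, "gripper": 0},
  {"x": -6, "y": -54, "z": -2, "rx": 0, "ry": 0, "rz": 0, "gripper": 0},
  {"x": -7, "y": -63, "z": -2, "rx": 0, "ry": 0, "rz": 0, "gripper": 0},
  {"x": -8, "y": -72, "z": -2, "rx": 0, "ry": 0, "rz": 0, "gripper": 0},
  {"x": -9, "y": -81, "z": -2, "rx": 0, "ry": 0, "rz": 0, "gripper": 0},
  {"x": -10, "y": -90, "z": -2, "rx": 0, "ry": 0, "rz": 0, "gripper": 0},
  {"x": -11, "y": -99, "z": -2, "rx": 0, "ry": 0, "rz": 0, "gripper": 0},
  {"x": -12, "y": -108, "z": -2, "rx": 0, "ry": 0, "rz": 0, "gripper": 0},
  {"x": -13, "y": -116, "z": -2, "rx": 0, "ry": 0, "rz": 0, "gripper": 0},
  {"x": -14, "y": -123, "z": -2, "rx": 0, "ry": 0, "rz": 0, "gripper": 0},
  {"x": -15, "y": -127, "z": -2, "rx": 0, "ry": 0, "rz": 0, "gripper": 0},
  {"x": -15, "y": -130, "z": -2, "rx": 0, "ry": 0, "rz": 0, "gripper": 0},
  {"x": -15, "y": -130, "z": -2, "rx": 0, "ry": 0, "rz": 0, "gripper": 0},
])

```text
t: 8.83
position: [0.6089, -0.0974, 0.0576]
orientation: [3.141, -0.0, -0.111]
force: [0.3, 0.8, -2.3]
grip_width: 0.0216
```

Run:
```python
from h import *
d=shot('scene','s7.png'); s=sense(); print(s['t'],s['position'],s['orientation'],s['grip_width'],s['force'])
d=shot('wrist','w7.png')
```

```text
8.8833 [ 0.60896907 -0.09703315  0.05759418] [-3.14156784e+00 -4.65123279e-05 -1.10438126e-01] 0.021672464039837618 [ 0.03513285 -0.09215832 -1.54599369]
```

View pics/s7.png

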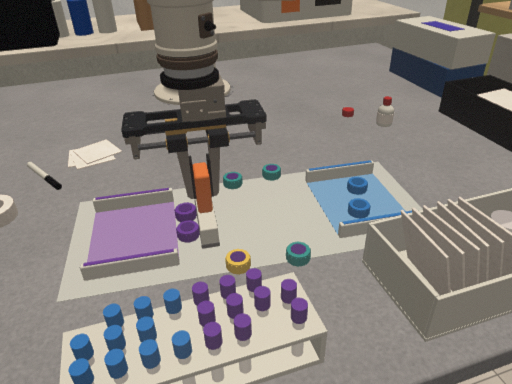

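View pics/w7.png

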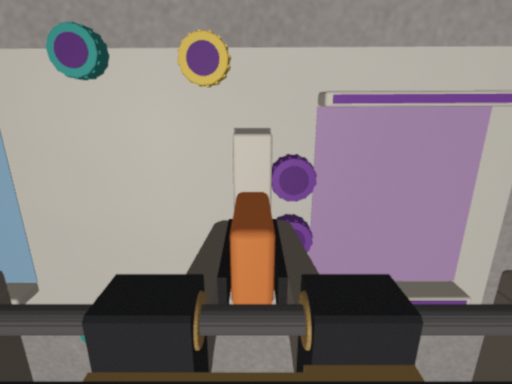

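Emit:
arm_command([
  {"x": -1, "y": -4, "z": 0, "rx": 0, "ry": 0, "rz": 0, "gripper": 0},
  {"x": -1, "y": -10, "z": 0, "rx": 0, "ry": 0, "rz": 0, "gripper": 0},
  {"x": -2, "y": -18, "z": 0, "rx": 0, "ry": 0, "rz": 0, "gripper": 0},
  {"x": -3, "y": -26, "z": 0, "rx": 0, "ry": 0, "rz": 0, "gripper": 0},
  {"x": -4, "y": -34, "z": 0, "rx": 0, "ry": 0, "rz": 0, "gripper": 0},
  {"x": -5, "y": -42, "z": 0, "rx": 0, "ry": 0, "rz": 0, "gripper": 0},
  {"x": -6, "y": -50, "z": 0, "rx": 0, "ry": 0, "rz": 0, "gripper": 0},
  {"x": -7, "y": -58, "z": 0, "rx": 0, "ry": 0, "rz": 0, "gripper": 0},
  {"x": -7, "y": -65, "z": 0, "rx": 0, "ry": 0, "rz": 0, "gripper": 0},
  {"x": -8, "y": -70, "z": 0, "rx": 0, "ry": 0, "rz": 0, "gripper": 0},
  {"x": -8, "y": -73, "z": 0, "rx": 0, "ry": 0, "rz": 0, "gripper": 0},
  {"x": -8, "y": -75, "z": 0, "rx": 0, "ry": 0, "rz": 0, "gripper": 0},
  {"x": -8, "y": -75, "z": 0, "rx": 0, "ry": 0, "rz": 0, "gripper": 0},
  {"x": -8, "y": -75, "z": 0, "rx": 0, "ry": 0, "rz": 0, "gripper": 0},
])

```text
t: 10.1
position: [0.601, -0.1717, 0.0576]
orientation: [-3.142, -0.0, -0.11]
force: [-0.3, -0.1, -1.9]
grip_width: 0.0218
```

Run:
```python
from h import *
d=shot('scene','s8.png'); s=sense(); print(s['t'],s['position'],s['orientation'],s['grip_width'],s['force'])
d=shot('wrist','w8.png')
```

```text
10.15 [ 0.60097928 -0.17161531  0.05756615] [-3.14152650e+00  8.09875615e-05 -1.09830257e-01] 0.021788179844330388 [ 0.66781305 -0.05729389 -1.82451672]
```

View pics/s8.png

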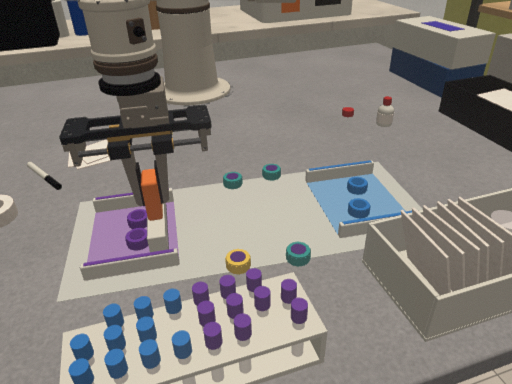

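View pics/w8.png

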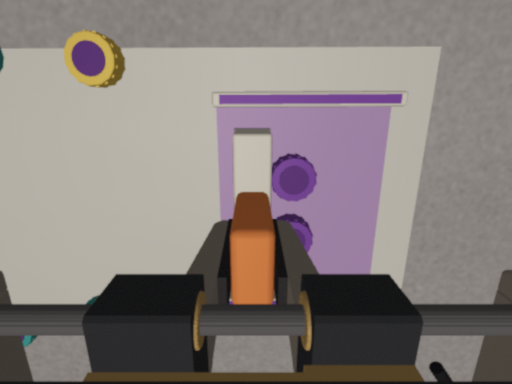

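Emit:
arm_command([
  {"x": 0, "y": 2, "z": 0, "rx": 0, "ry": 0, "rz": 0, "gripper": 0},
  {"x": 0, "y": 4, "z": -1, "rx": 0, "ry": 0, "rz": 0, "gripper": 0},
  {"x": 0, "y": 4, "z": -1, "rx": 0, "ry": 0, "rz": 0, "gripper": 0},
  {"x": 0, "y": 4, "z": -1, "rx": 0, "ry": 0, "rz": 0, "gripper": 0},
  {"x": 0, "y": 4, "z": -1, "rx": 0, "ry": 0, "rz": 0, "gripper": 0.3},
  {"x": 0, "y": 4, "z": -1, "rx": 0, "ry": 0, "rz": 0, "gripper": 0.4},
  {"x": 0, "y": 4, "z": -1, "rx": 0, "ry": 0, "rz": 0, "gripper": 0.6},
  {"x": 0, "y": 4, "z": -1, "rx": 0, "ry": 0, "rz": 0, "gripper": 0.6},
  {"x": 0, "y": 4, "z": -1, "rx": 0, "ry": 0, "rz": 0, "gripper": 0.6},
  {"x": 0, "y": 4, "z": -1, "rx": 0, "ry": 0, "rz": 0, "gripper": 0.6},
  {"x": 0, "y": 4, "z": -1, "rx": 0, "ry": 0, "rz": 0, "gripper": 0.6},
  {"x": 0, "y": 4, "z": -1, "rx": 0, "ry": 0, "rz": 0, "gripper": 0.6},
])

```text
t: 11.2
position: [0.601, -0.1679, 0.0565]
orientation: [-3.142, 0.0, -0.11]
force: [-0.0, -0.1, 0.6]
grip_width: 0.0555
```

Run:
```python
from h import *
d=shot('wrist','w9.png'); s=sense(); print(s['t'],s['position'],s['orientation'],s['grip_width'],s['force'])
```

```text
11.25 [ 0.60097425 -0.16788372  0.05660543] [-3.14155595e+00 -5.39131799e-05 -1.10228694e-01] 0.05490725597408402 [ 0.05851334 -0.45545908 -1.04327626]
```

View pics/w9.png

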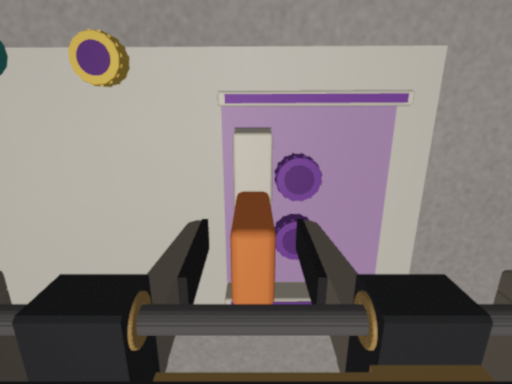

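The paddle is released and standing, fingers clear on both sides (columns ~210 and ~297, grip at 232–274). Raising straight up.

Emit:
arm_command([
  {"x": 0, "y": 0, "z": 8, "rx": 0, "ry": 0, "rz": 0, "gripper": 0.6},
  {"x": 0, "y": 0, "z": 20, "rx": 0, "ry": 0, "rz": 0, "gripper": 0.6},
  {"x": 0, "y": 0, "z": 40, "rx": 0, "ry": 0, "rz": 0, "gripper": 0.6},
  {"x": 0, "y": 0, "z": 65, "rx": 0, "ry": 0, "rz": 0, "gripper": 0.6},
  {"x": 0, "y": 0, "z": 95, "rx": 0, "ry": 0, "rz": 0, "gripper": 0.6},
  {"x": 0, "y": 0, "z": 125, "rx": 0, "ry": 0, "rz": 0, "gripper": 0.6},
  {"x": 0, "y": 0, "z": 150, "rx": 0, "ry": 0, "rz": 0, "gripper": 0.6},
  {"x": 0, "y": 0, "z": 170, "rx": 0, "ry": 0, "rz": 0, "gripper": 0.6},
  {"x": 0, "y": 0, "z": 170, "rx": 0, "ry": 0, "rz": 0, "gripper": 0.6},
  {"x": 0, "y": 0, "z": 170, "rx": 0, "ry": 0, "rz": 0, "gripper": 0.6},
  {"x": 0, "y": 0, "z": 170, "rx": 0, "ry": 0, "rz": 0, "gripper": 0.6},
])

```text
t: 12.17
position: [0.6005, -0.1676, 0.2259]
orientation: [-3.141, 0.001, -0.11]
force: [0.3, -0.1, -0.9]
grip_width: 0.055
```

Run:
```python
from h import *
a=-.11;c=np.array([.5965,-.2105])
ex=np.array([np.cos(a),np.sin(a)]);ey=np.array([-np.sin(a),np.cos(a)])
for n in ('scene','side','wrist'):
    d=shot(n,n+'10.png')
    for r in recognise('cap_a',d):
        p=ray(d,r['xy'],.009)[:2]-c; print(n,np.round(r['xy']),round(r['p'],2),'lane',np.round([p@ex,p@ey],3))
s=sense(); print(s['t'],s['position'],s['force'])
```

```text
scene [140. 220.] 0.87 lane [-0.026  0.01 ]
scene [136. 240.] 0.85 lane [0.025 0.006]
scene [271. 171.] 0.82 lane [-0.121  0.25 ]
scene [298. 251.] 0.8 lane [0.105 0.234]
scene [237. 258.] 0.7 lane [0.098 0.147]
scene [232. 178.] 0.66 lane [-0.112  0.175]
side [306. 202.] 0.63 lane [-0.107  0.171]
side [334. 140.] 0.62 lane [-0.017 -0.009]
side [196. 158.] 0.6 lane [0.111 0.23 ]
side [275. 229.] 0.58 lane [-0.117  0.255]
side [230. 143.] 0.49 lane [0.108 0.149]
wrist [278. 178.] 0.96 lane [-0.023  0.009]
wrist [99. 68.] 0.95 lane [0.116 0.23 ]
wrist [109. 239.] 0.89 lane [-0.114  0.251]
wrist [161. 232.] 0.66 lane [-0.103  0.174]
wrist [163.  75.] 0.58 lane [0.108 0.153]
12.4667 [ 0.6004923  -0.16767039  0.22549107] [0.03390947 0.20530074 0.79912645]
```

View pics/side10.png

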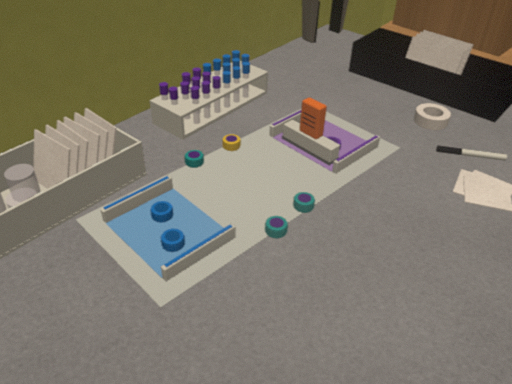

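View pics/wrist10.png

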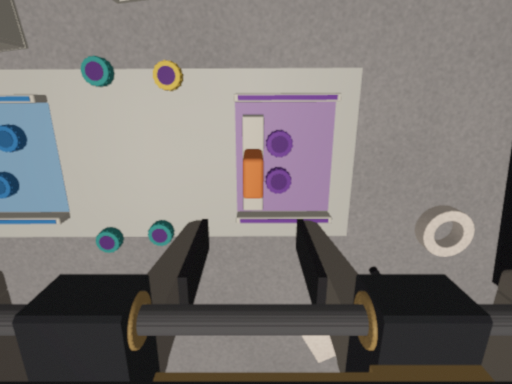

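Both purple caps lie on the purple floor at wrist pixels (280,144) and (278,180). The paddle stands upright, and the gripper is well clear of it.

```bash
python3 -c "
from cell import *
print(close_job())"
```

```text
the job is handed in; nothing more can be done
None
```

I picked up the paddle by its grip and swept both purple caps into the purple lane with the blade. I then let the paddle go, left it standing in the lane, raised the gripper clear and handed the job in at about 12.5 s.

**Last checks:** The scene camera put the caps at about (-26, +10) mm and (+25, +6) mm in the lane's frame, well inside the limits of ±75 and ±65 mm. The final wrist and side pictures showed the paddle upright, the gripper clear and the other caps where they had been.

**Disagreements and misses:**
- The scene and side cameras differed by about 7 mm on where the lane is, so I used a value between the two.
- In the final check the wrist network reported only one of the two purple caps, though both show plainly in that picture.
- From the side camera the paddle partly hid the caps, and its only cap reading in the lane was (-17, -9) mm, also inside the limits.

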